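# Comb mosaic rods into a tight row

## Robot

A 6-joint arm with a two-finger parallel gripper is mounted at the origin on the work surface. World frame = base frame: x ahead of the robot, y to its left, z up, the work surface at z = 0. Lengths are in m, angles in degrees, forces in N, time in s.
With the tool pointing down it reaches from about 0.375 to 0.925 m from the base axis. Payload 5.7 kg.
Tool frame: the origin (TCP) lies between the finger pads, 19 mm behind the fingertips; this is the grasp point; z points along the fingers, y is the line along which they close (so a half turn about z gives the same grasp; the last joint's range is limited). The gripper opens to 85 mm and grips with 20 to 120 N. Pads are 22 mm wide; open, the fingers measure 114 mm over their backs; the gripper's body (76 mm by 85 mm) begins 54 mm behind the grasp point. The pads swing forward as they close: fully open they stand 13 mm farther back than shut.
Start: joints at [-72.027, 20.558, 86.54, -0, 72.909, -6.595], TCP at [0.249, -0.546, 0.25] pointing down, gripper open.
Joint ranges: [-170.27, 170.27], [-57.76, 135], [12.27, 136.19], [-55.21, 235.2], [11.17, 155.16], [-170.74, 170.74]. Speed limits (degrees/s): [136.94, 136.94, 180, 180, 180, 180].

## Interface

Orientations are given as [roll, pitch, yaw] about the fixed x, y, z axes, in that order (R = Rz(yaw) Ry(pitch) Rx(roll)).
In Python, from bench import arm, grab_frame, camera_params, ticket gives the robot as it stands.
- The arm moves only by the tool move_arm, never from a script. Its argument "moves" is a list of rows, each a list of 6 numbers: the shift along the tool's x, y, z in mm, then the turn, a rotation vector about the tool's x, y, z in rad. A call has 1 to 10 rows; each row is the pose to reach, as a shift and turn from the pose commanded when the call began, along the tool's axes at that moment; what a row does not reach only later rows make up. A row lasts 1/10 s, in which the tool goes at most 50 mm and 8.59 degrees, less where a joint would pass 70% of its speed; a pose out of reach is approached as far as the arm can. A call with a gripper value outside its range is refused whole. "claw" is the finger opening in mm, from 0 to 85.4, set as the call begins (left out, the last holds). The fingers move at their own pace and stop on an object; "grip_force" is the grip in N (left out, the last holds). Time passes only in rows, so rows that repeat a pose let the fingers close. It gives the time, the measured TCP pose, the force, the opening and the grip force at its end, in the units of the state.
- arm.get_obs(): the state, without advancing time (a new reading comes with each control period).
- grab_frame(name): name is "scene" or "top" or "wrist"; returns (picture, depth): 420x560x3 uint8, blue, green, red; 420x560 float32, m along the optical axis (not along the pixel's ray), 0 where there is no reading.
- camera_params(name): a dict with "fx", "fy", "cx", "cy" (pixels), "pose" (4x4, takes a point from camera to world coordinates); the wrist camera has in their place "hand_eye" (4x4, takes a point from camera to tool coordinates, whose origin is the TCP and whose axes are the flange's). Camera axes: x right, y down, z forward; pixel columns grow to the right and rows downward; lengths in m; the calibration is good to about 2 mm. A picture is of the moment at which its call begins: read the wrist's pose just before it. camera_params takes no time and is no camera call.
- ticket.sign_off(): hands the job in; it is judged then, once.
The state is a dict: "time": time; "joints": joint angles; "dq": joint speeds; "tau": joint torques, N m; "tcp_pos": TCP position; "tcp_rot": TCP orientation; "ft_force": force on the tool from outside, world axes, zero at the start; "ft_torque": the same for the moment, N m; "grip_width": finger opening in m; "grip_force": force on a finger pad.
Only numpy, scipy, OpenCV 4.12 (cv2) and the standard library are available. Lean on these libraries where they do the work, as an engineer would, in place of code of your own. Each camera call takes 0.05 s, during which the arm holds its last target. There are 200 camera calls.

## Task

Pick up the wooden block rake, comb the four scattered ceramic rods along the slate board until they lie side by side, parallel and tight against the batten at its far end, and press the row home there for a moment, gently, so that no rod chips. Touch the rods with the rake only, then stand the rake upright on the bench beside the board and let go; leave the tub, jar and bowl alone.

Things in the scene. Friction and masses are not known exactly. Their poses are not given: they have to be found in the camera images.
- board: fixed grey slate board, 340 mm (x) by 200 mm (y), 8 mm thick, yaw varies; origin: centre of its underside, working surface 8 mm above. Combing goes along its +x, away from the robot, to the batten. At the start the rods' centres lie from 70 mm before to 54 mm beyond the origin, turned up to 0.4 rad from the board's y. The thin metal strips along its sides are flat marks only.
- batten_zone (a point): point on the board's surface, 82 mm beyond its origin along +x. The batten, a wooden bar along the board's y, 18 mm high with two screws 8 mm higher, is clamped differently each time: its near face lies 0 to 58 mm beyond this point; feel for it. Its facing is sprung, yields 1 mm per 8 N, at most 5 mm. A row is home once it pushes on it with over 5 N for 0.3 s (7 to 10 N at the rake is good).
- comb_start (a point): point on the board's surface, 115 mm before its origin along x, clear of the rods: room to set the rake down, its y along the board's y, before combing.
- rod_a: glazed off-white ceramic rod, rectangular bar 12 mm wide (its x), 90 mm long (its y), 10 mm high, about 33 g, lying flat on the board; origin: centre of its underside. The four rods are alike; a force above 14 N on one chips it.
- rod_b: glazed off-white ceramic rod, rectangular bar 12 mm wide (its x), 90 mm long (its y), 10 mm high, about 33 g, lying flat on the board; origin: centre of its underside. The four rods are alike; a force above 14 N on one chips it.
- rod_c: glazed off-white ceramic rod, rectangular bar 12 mm wide (its x), 90 mm long (its y), 10 mm high, about 33 g, lying flat on the board; origin: centre of its underside. The four rods are alike; a force above 14 N on one chips it.
- rod_d: glazed off-white ceramic rod, rectangular bar 12 mm wide (its x), 90 mm long (its y), 10 mm high, about 33 g, lying flat on the board; origin: centre of its underside. The four rods are alike; a force above 14 N on one chips it.
- rake: wooden block rake standing on its teeth on the bench, 0.2 kg, the same either way round; origin: centre of its underside (teeth tips). Five flat-faced teeth 15 mm high, 8 mm wide, 25 mm apart along its y, under a bar 24 mm (x) by 110 mm (y) with its top 24 mm up. The teeth faces that push are 12 mm from the origin in x.
- rake_handle (a point): point in the rake's upright handle, 49 mm above the teeth tips: a good height for the TCP. The handle is 22 mm (rake x) by 30 mm (rake y), from 24 to 90 mm above the teeth tips. Grip it across its 22 mm, low down and firmly, so that it does not pivot while pushing along x.
- tub: white open plastic tub 100 x 75 x 55 mm; leave it alone; origin: centre of its underside.
- jar: glass jar with a white cap, 60 mm across, 85 mm high; leave it alone; origin: centre of its underside.
- bowl: black plastic bowl, 90 mm across, 45 mm high; leave it alone; origin: centre of its underside.

How it is judged:
By the outcome, as a careful person would: the job done as asked, in the order asked, and still so for the second after the job is handed in, with the robot touching nothing.
It also fails if it takes over 72 s, if anything falls off the work surface, if the arm or the gripper's body presses on something with over 40 N, if the wrist force passes 120 N, or if a joint passes its speed limit or range.

## Working session

There is one attempt and no reset: what is moved stays moved. The work goes in short steps, Python scripts to look and compute and a tool call to move; the robot and the scene stay as the last step left them, time stands still between calls to the robot, and variables do not carry over. Pictures are saved under pics/ and viewed, at most 10 in all, crops included, and the job is handed in when it is done.

Besides the shell and the picture viewer there is one more tool, called as name(argument=value, ...), one argument or row to a line, values as JSON. move_arm: Moves the arm, as the interface text tells. Its arguments: {"type":"object","properties":{"moves":{"type":"array","items":{"type":"array","items":{"type":"number"}}},"claw":{"type":"number"},"grip_force":{"type":"number"}},"required":["moves"]}

```bash
mkdir -p pics; ls; python3 - <<'E'
from bench import arm, grab_frame, camera_params
import cv2,numpy as np
o=arm.get_obs();print(o)
for n in("top","scene"):
    p,d=grab_frame(n);cv2.imwrite(f"pics/{n}0.png",p);np.save(f"{n}0.npy",d);print(n,camera_params(n))
print(camera_params("wrist"))
E
```

```text
pics
{'time': 0.0, 'joints': array([-7.20266932e+01,  2.05992278e+01,  8.66018089e+01,  1.03786781e-03,
        7.29097215e+01, -6.59386011e+00]), 'dq': array([ 0.11846392, -0.03575507, -0.01853614, -0.02715441, -0.04911789,
       -0.0049579 ]), 'tau': array([-1.59904743e-03, -5.27619517e+01, -2.78618306e+01, -1.47207174e-04,
        1.32939804e-02,  2.64390673e-05]), 'tcp_pos': array([ 0.24925127, -0.54502919,  0.2491214 ]), 'tcp_rot': array([-1.79890088e+02, -1.37033236e-02,  2.45668478e+01]), 'ft_force': array([-0.28210458, -0.06343809,  0.78088685]), 'ft_torque': array([0.04185168, 0.0376037 , 0.02640316]), 'grip_force': 0.0, 'grip_width': 0.08531722322205101}
top {'fx': 440.0087905692514, 'fy': 440.0087905692514, 'cx': 280.89007532753016, 'cy': 212.60163286401036, 'pose': array([[ 0.01669434, -0.99739284,  0.07020562,  0.52042081],
       [-0.99982551, -0.01724116, -0.00718999,  0.01209215],
       [ 0.00838167, -0.07007334, -0.99750663,  0.94614515],
       [ 0.        ,  0.        ,  0.        ,  1.        ]])}
scene {'fx': 508.5979309220262, 'fy': 508.5979309220262, 'cx': 273.7176311675952, 'cy': 214.83664262439444, 'pose': array([[-0.70464376,  0.50592479, -0.49751108,  1.23545994],
       [ 0.7094732 ,  0.51340198, -0.48276929,  0.66251663],
       [ 0.01117822, -0.69315115, -0.72070558,  1.02382684],
       [ 0.        ,  0.        ,  0.        ,  1.        ]])}
{'fx': 294.5128148508761, 'fy': 294.5128148508761, 'cx': 277.7223230766015, 'cy': 208.68941503816805, 'hand_eye': array([[ 5.04885268e-04, -9.57808141e-01, -2.87407917e-01,
         7.32109342e-02],
       [ 9.99999329e-01,  7.83186841e-04, -8.53343932e-04,
        -2.36936489e-04],
       [ 1.04243386e-03, -2.87407294e-01,  9.57807894e-01,
        -1.22643368e-01],
       [ 0.00000000e+00,  0.00000000e+00,  0.00000000e+00,
         1.00000000e+00]])}
```

View pics/top0.png

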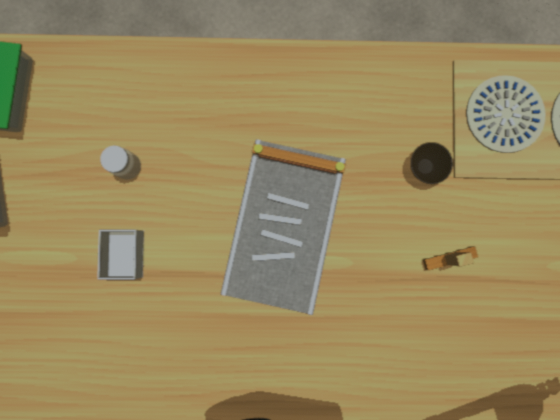

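View pics/scene0.png

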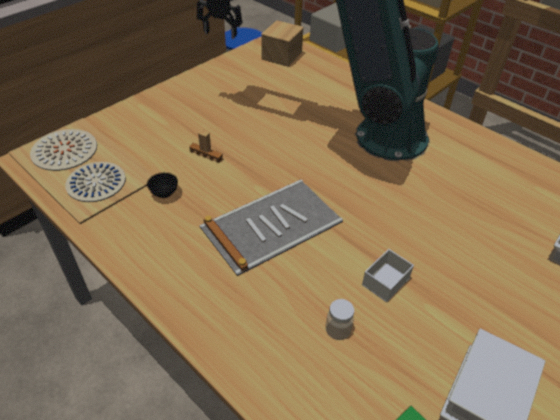

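The top view shows the board with corners near (257,141), (344,157), (311,313) and (222,296). The batten runs from (258,148) to (340,167), the rods are near (288,201), (280,218), (282,238) and (273,257), and the rake is near (450,259) with its handle top at (465,259). The scene view agrees.

```bash
cat > h.py <<'E'
import numpy as np, cv2
from bench import camera_params
def px2w(uv,z,name="top",pose=None):
    c=camera_params(name); P=c["pose"] if pose is None else pose
    uv=np.atleast_2d(uv).astype(float)
    r=np.c_[(uv[:,0]-c["cx"])/c["fx"],(uv[:,1]-c["cy"])/c["fy"],np.ones(len(uv))]@P[:3,:3].T
    t=(z-P[2,3])/r[:,2]
    return P[:3,3]+r*t[:,None]
def cloud(d,name="top",pose=None):
    c=camera_params(name); P=c["pose"] if pose is None else pose
    v,u=np.mgrid[:d.shape[0],:d.shape[1]]
    X=np.stack([(u-c["cx"])/c["fx"]*d,(v-c["cy"])/c["fy"]*d,d],-1)
    return X@P[:3,:3].T+P[:3,3]
def rect(pts):
    (c,s,a)=cv2.minAreaRect((np.asarray(pts)[:,:2]*1000).astype(np.float32))
    if s[0]<s[1]: return np.round(c,1),np.round(s[::-1],1),round((a+90+90)%180-90,1)
    return np.round(c,1),np.round(s,1),round((a+90)%180-90,1)  # long-axis angle
E
python3 - <<'E'
from h import *
im=cv2.imread("pics/top0.png");d=np.load("top0.npy");W=cloud(d)
c=px2w([(257,141),(344,157),(311,313),(222,296)],.008);print("corners",c.round(4))
print("sides",[round(float(np.linalg.norm(c[i]-c[i-1])),4) for i in range(4)], c.mean(0))
g=im.min(2);m=((g>150)).astype(np.uint8)
n,l,s,ce=cv2.connectedComponentsWithStats(m)
for i in range(1,n):
    if s[i,4]>60 and 235<ce[i][0]<330 and 150<ce[i][1]<300:
        v,u=np.where(l==i);print("rod",ce[i],rect(px2w(np.c_[u,v],.018)))
u0,u1,v0,v1=415,490,240,280
w=W[v0:v1,u0:u1].reshape(-1,3);
for lo,hi in((.01,.04),(.07,.1)):
    q=w[(w[:,2]>lo)&(w[:,2]<hi)];print("rake",lo,len(q),rect(q),np.median(q[:,2]),q[:,:2].mean(0))
# batten
hsv=cv2.cvtColor(im,cv2.COLOR_BGR2HSV)
w=W[135:180,245:350];q=w[(w[...,2]>.02)&(w[...,2]<.05)];print("batten",rect(q),len(q))
E
```

```text
corners [[ 0.7407  0.0595  0.008 ]
 [ 0.7091 -0.1289  0.008 ]
 [ 0.3757 -0.0616  0.008 ]
 [ 0.4082  0.1265  0.008 ]]
sides [0.3392, 0.1911, 0.3401, 0.1908] [ 0.55842344 -0.00112236  0.008     ]
rod [238.2206235  227.13669065] (array([558.8,  94. ]), array([296.4,   7. ]), -11.4)
rod [324.         245.32705882] (array([523.6, -87.5]), array([299.3,   7.4]), -11.5)
rod [287.66666667 200.62903226] (array([611.4,  -8.7]), array([85.8,  9.7]), 75.3)
rod [279.88324873 218.37563452] (array([573.6,   7.2]), array([86.1, 10.2]), 82.6)
rod [281.34574468 237.75531915] (array([532.6,   3.4]), array([86.6,  9.6]), 73.7)
rod [272.87254902 256.01960784] (array([494.1,  20.4]), array([84.6, 10.4]), -85.3)
rake 0.01 421 (array([ 496.5, -352.3]), array([111.4,  24.5]), -74.2) 0.02330540374963097 [ 0.49584299 -0.34182561]
rake 0.07 226 (array([ 496.4, -351.6]), array([31.1, 22.4]), -74.4) 0.08861901390458687 [ 0.49678301 -0.34963275]
batten (array([700.6, -28.4]), array([198.9,  25. ]), 78.7) 1037
```

move_arm(
  moves=[
    [15,-4,-4,0,0,-0.07],
    [46,-11,-12,0,0,-0.21],
    [80,-19,-21,0,0,-0.36],
    [116,-28,-30,0,0,-0.51],
    [152,-37,-40,0,0,-0.66],
    [188,-45,-50,0,0,-0.81],
    [224,-54,-60,0,0,-0.96],
    [260,-62,-70,0,0,-1.11],
    [290,-70,-77,0,0,-1.26],
    [306,-73.5,-80,0,0,-1.405],
  ],
  claw=60,
)

```text
time: 1.1
tcp_pos: [0.4991, -0.3497, 0.3304]
tcp_rot: [179.9, -0.0, 105.5]
ft_force: [-0.6, -0.8, 0.3]
grip_width: 0.0602
grip_force: 0.0
```

```bash
python3 - <<'E'
from h import *
from bench import arm,grab_frame
from scipy.spatial.transform import Rotation as R
o=arm.get_obs();p,d=grab_frame("wrist");cv2.imwrite("pics/w1.png",p)
T=np.eye(4);T[:3,:3]=R.from_euler("xyz",o["tcp_rot"],degrees=True).as_matrix();T[:3,3]=o["tcp_pos"]
P=T@camera_params("wrist")["hand_eye"];W=cloud(d,"wrist",P)
print(o["tcp_pos"],o["tcp_rot"])
w=W[d>0];w=w[(abs(w[:,0]-.497)<.09)&(abs(w[:,1]+.352)<.09)]
for lo,hi in((.015,.04),(.08,.1)):
    q=w[(w[:,2]>lo)&(w[:,2]<hi)];print(lo,len(q),rect(q),np.median(q[:,2]) if len(q) else 0)
E
```

```text
[ 0.49909762 -0.3496821   0.33043283] [ 1.79942859e+02 -1.02813594e-02  1.05535833e+02]
0.015 765 (array([ 494.8, -353.7]), array([110. ,  23.5]), -74.2) 0.022567595934339435
0.08 425 (array([ 494.9, -353.8]), array([30.3, 21.5]), -74.3) 0.08841840038462678
```

move_arm(
  moves=[
    [-2,-4.5,15,0,0,-0.004],
    [-2,-4.5,50,0,0,-0.004],
    [-2,-4.5,90,0,0,-0.004],
    [-2,-4.5,130,0,0,-0.004],
    [-2,-4.5,170,0,0,-0.004],
    [-2,-4.5,205,0,0,-0.004],
    [-2,-4.5,235,0,0,-0.004],
    [-2,-4.5,260,0,0,-0.004],
    [-2,-4.5,275,0,0,-0.004],
    [-2,-4.5,281,0,0,-0.004],
  ],
)

```text
time: 2.15
tcp_pos: [0.4923, -0.3541, 0.0472]
tcp_rot: [-179.9, -0.1, 105.2]
ft_force: [0.1, -0.8, 0.5]
grip_width: 0.0599
grip_force: 0.0
```

move_arm(
  moves=[
    [0,0,0,0,0,0],
    [0,0,0,0,0,0],
    [0,0,0,0,0,0],
    [0,0,0,0,0,0],
    [0,0,0,0,0,0],
    [0,0,0,0,0,0],
    [0,0,0,0,0,0],
    [0,0,0,0,0,0],
  ],
  claw=0,
  grip_force=80,
)

```text
time: 2.95
tcp_pos: [0.4943, -0.3555, 0.0505]
tcp_rot: [179.9, 0.1, 105.3]
ft_force: [-0.0, -0.1, 5.5]
grip_width: 0.021
grip_force: 78.9
```

move_arm(
  moves=[
    [0,0,-5,0,0,0],
    [0,0,-15,0,0,0],
    [0,0,-30,0,0,0],
    [0,0,-45,0,0,0],
    [0,0,-58,0,0,0],
    [0,0,-60,0,0,0],
    [0,0,-60,0,0,0],
  ],
)

```text
time: 3.65
tcp_pos: [0.4937, -0.3549, 0.1098]
tcp_rot: [180.0, 0.1, 105.3]
ft_force: [-0.0, -0.5, -2.1]
grip_width: 0.021
grip_force: 78.2
```

```bash
cat > st.py <<'E'
from h import *
from bench import arm,grab_frame
from scipy.spatial.transform import Rotation as R
def look(name=None):
    o=arm.get_obs();p,d=grab_frame("wrist")
    if name: cv2.imwrite(f"pics/{name}.png",p)
    T=np.eye(4);T[:3,:3]=R.from_euler("xyz",o["tcp_rot"],degrees=True).as_matrix();T[:3,3]=o["tcp_pos"]
    P=T@camera_params("wrist")["hand_eye"];return o,p,d,P,cloud(d,"wrist",P)
E
python3 - <<'E'
from st import *
o,p,d,P,W=look("w2")
for k in("tcp_pos","tcp_rot","ft_force","ft_torque","grip_width"):print(k,np.round(o[k],4))
# cloud in tool frame
T=P@np.linalg.inv(camera_params("wrist")["hand_eye"]);Q=(W-T[:3,3])@T[:3,:3]
q=Q[(d>0)&(abs(Q[...,0])<.07)&(abs(Q[...,1])<.06)&(Q[...,2]<.06)&(Q[...,2]>.015)]
print(len(q),rect(q),np.percentile(q[:,2],[5,50,95]))
E
```

```text
tcp_pos [ 0.4937 -0.3549  0.1098]
tcp_rot [1.799558e+02 6.640000e-02 1.052980e+02]
ft_force [-0.0246 -0.515  -2.1045]
ft_torque [-0.057   0.0049 -0.0144]
grip_width 0.021
3907 (array([32.9, -0.1]), array([46.8, 34.2]), -0.0) [0.02029797 0.02764164 0.02892522]
```

View pics/w2.png

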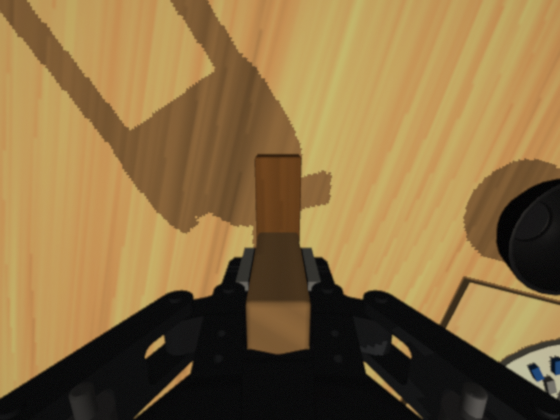

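The wrist view shows the rake gripped square and centred, with the bar running up from (280,330) to (280,155). The teeth tips are about 51 mm below the TCP. Next I carry it above comb_start.

move_arm(
  moves=[
    [15,2,0,0,0,0.02],
    [50,7,0,0,0,0.06],
    [95,13.5,0,0,0,0.115],
    [142,20.5,0,0,0,0.175],
    [189,27,0,0,0,0.23],
    [236,34,0,0,0,0.29],
    [283,41,0,0,0,0.345],
    [325,47,0,0,0,0.4],
    [362,52.5,0,0,0,0.445],
    [379.5,55,0,0,0,0.466],
  ],
)

```text
time: 4.7
tcp_pos: [0.4443, 0.0286, 0.1084]
tcp_rot: [-179.8, -0.0, 78.6]
ft_force: [0.3, -0.5, -2.1]
grip_width: 0.0212
grip_force: 78.3
```

move_arm(
  moves=[
    [0,0,2,0,0,0],
    [0,0,10,0,0,0],
    [0,0,20,0,0,0],
    [0,0,30,0,0,0],
    [0,0,35,0,0,0],
    [0,0,35,0,0,0],
    [0,0,35,0,0,0],
  ],
)

```text
time: 5.4
tcp_pos: [0.4462, 0.0256, 0.0737]
tcp_rot: [-180.0, -0.0, 78.6]
ft_force: [-0.5, 0.0, -1.5]
grip_width: 0.0214
grip_force: 78.3
```

```bash
python3 - <<'E'
from st import *
o,p,d,P,W=look("w3")
for k in("tcp_pos","tcp_rot","ft_force","ft_torque","grip_width"):print(k,np.round(o[k],4))
t,td=grab_frame("top");cv2.imwrite("pics/t3.png",t);cv2.imwrite("pics/t3z.png",cv2.resize(t[120:330,190:370],None,fx=2.8,fy=2.8,interpolation=cv2.INTER_CUBIC))
E
```

```text
tcp_pos [0.4462 0.0256 0.0737]
tcp_rot [-1.799575e+02 -1.500000e-03  7.855890e+01]
ft_force [-0.5103  0.041  -1.4878]
ft_torque [ 0.013   0.0662 -0.0528]
grip_width 0.0214
```

View pics/t3z.png

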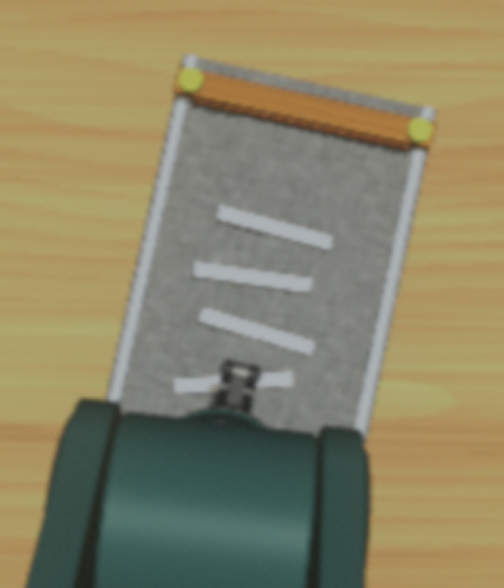

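The rods are undisturbed, the rake is behind the near rod, and the batten's near face shows as a line from (190,105) to (425,148) in the crop. I lower the rake and start combing.

move_arm(
  moves=[
    [0,0,3,0,0,0],
    [0,0,7,0,0,0],
    [0,0,11,0,0,0],
    [0,0,13,0,0,0],
    [0,0,13,0,0,0],
    [0,2,13,0,0,0],
    [0,5,13,0,0,0],
    [0,8,13,0,0,0],
    [0,11,13,0,0,0],
    [0,14,13,0,0,0],
  ],
)

```text
time: 6.5
tcp_pos: [0.4605, 0.023, 0.0611]
tcp_rot: [180.0, -0.0, 78.6]
ft_force: [0.2, -0.3, -2.7]
grip_width: 0.0213
grip_force: 78.3
```

move_arm(
  moves=[
    [0,4,0,0,0,0],
    [0,8,0,0,0,0],
    [0,12,0,0,0,0],
    [0,16,0,0,0,0],
    [0,20,0,0,0,0],
    [0,24,0,0,0,0],
    [0,28,0,0,0,0],
    [0,32,0,0,0,0],
    [0,36,0,0,0,0],
    [0,40,0,0,0,0],
  ],
)

```text
time: 7.5
tcp_pos: [0.4996, 0.0151, 0.061]
tcp_rot: [-180.0, -0.0, 78.6]
ft_force: [0.5, -0.6, -2.1]
grip_width: 0.0214
grip_force: 78.3
```

move_arm(
  moves=[
    [0,4,0,0,0,0],
    [0,8,0,0,0,0],
    [0,12,0,0,0,0],
    [0,16,0,0,0,0],
    [0,20,0,0,0,0],
    [0,24,0,0,0,0],
    [0,28,0,0,0,0],
    [0,32,0,0,0,0],
    [0,36,0,0,0,0],
    [0,40,0,0,0,0],
  ],
)

```text
time: 8.5
tcp_pos: [0.5386, 0.0073, 0.061]
tcp_rot: [-180.0, -0.0, 78.6]
ft_force: [-0.1, -0.3, -1.5]
grip_width: 0.0212
grip_force: 78.3
```

move_arm(
  moves=[
    [0,4,0,0,0,0],
    [0,8,0,0,0,0],
    [0,12,0,0,0,0],
    [0,16,0,0,0,0],
    [0,20,0,0,0,0],
    [0,24,0,0,0,0],
    [0,28,0,0,0,0],
    [0,32,0,0,0,0],
    [0,36,0,0,0,0],
    [0,40,0,0,0,0],
  ],
)

```text
time: 9.5
tcp_pos: [0.578, -0.0007, 0.061]
tcp_rot: [-180.0, -0.0, 78.6]
ft_force: [-0.2, -0.2, -3.1]
grip_width: 0.0213
grip_force: 78.4
```

```bash
python3 - <<'E'
from st import *
o=arm.get_obs()
for k in("tcp_pos","ft_force","ft_torque"):print(k,np.round(o[k],4))
t,td=grab_frame("scene");cv2.imwrite("pics/s4.png",cv2.resize(t[130:290,170:370],None,fx=4,fy=3.7,interpolation=cv2.INTER_CUBIC))
E
```

```text
tcp_pos [ 0.578  -0.0007  0.061 ]
ft_force [-0.2027 -0.166  -3.0753]
ft_torque [0.0397 0.1775 0.0118]
```

View pics/s4.png

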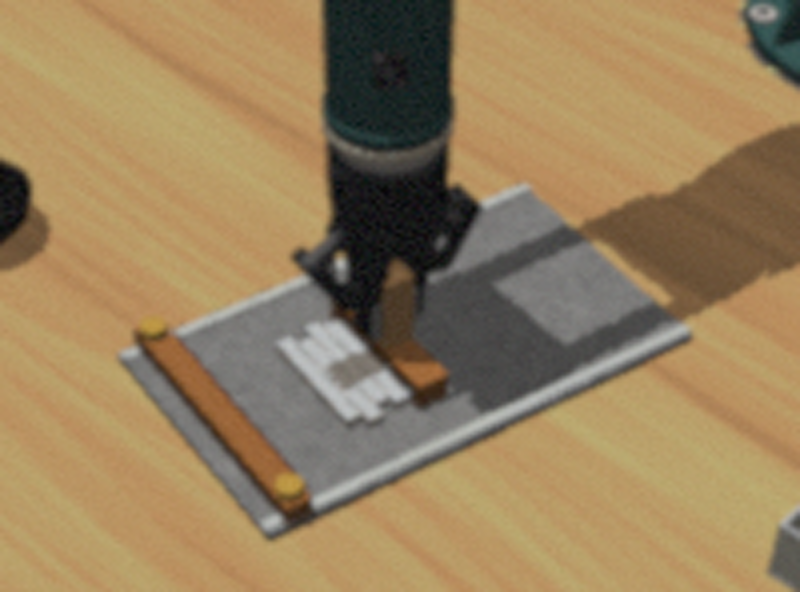

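The row is already formed and parallel ahead of the rake, from about (280,340) to (440,390), with the batten further on. I go on, slowing near the batten.

move_arm(
  moves=[
    [0,4,0,0,0,0],
    [0,8,0,0,0,0],
    [0,12,0,0,0,0],
    [0,16,0,0,0,0],
    [0,20,0,0,0,0],
    [0,24,0,0,0,0],
    [0,28,0,0,0,0],
    [0,31,0,0,0,0],
    [0,33,0,0,0,0],
    [0,34,0,0,0,0],
  ],
)

```text
time: 10.55
tcp_pos: [0.6111, -0.0073, 0.061]
tcp_rot: [-180.0, -0.0, 78.6]
ft_force: [-1.5, 1.1, -1.3]
grip_width: 0.021
grip_force: 78.5
```

move_arm(
  moves=[
    [0,1,0,0,0,0],
    [0,2,0,0,0,0],
    [0,3,0,0,0,0],
    [0,4,0,0,0,0],
    [0,5,0,0,0,0],
    [0,6,0,0,0,0],
    [0,7,0,0,0,0],
    [0,7,0,0,0,0],
  ],
)

```text
time: 11.35
tcp_pos: [0.6181, -0.0088, 0.061]
tcp_rot: [180.0, -0.0, 78.6]
ft_force: [-0.1, 0.7, -1.2]
grip_width: 0.0215
grip_force: 78.5
```

```bash
cat > f.py <<'E'
from st import *
from bench import grab_frame
b=np.array([np.cos(np.radians(-11.4)),np.sin(np.radians(-11.4))])
for i in range(4):
    o=arm.get_obs();print("F_board_x %.2f"%(o["ft_force"][:2]@b),"x %.4f"%((o["tcp_pos"][:2]-[.5585,-.001])@b),o["ft_force"].round(2),o["ft_torque"].round(3))
    t,td=grab_frame("scene")
cv2.imwrite("pics/s_last.png",cv2.resize(t[170:290,180:320],None,fx=5.5,fy=5,interpolation=cv2.INTER_CUBIC))
E
python3 f.py
```

```text
F_board_x -0.20 x 0.0600 [-0.07  0.66 -1.2 ] [-0.002  0.055 -0.041]
F_board_x -0.41 x 0.0600 [-0.45 -0.15 -1.97] [-0.076  0.023 -0.   ]
F_board_x -0.25 x 0.0600 [-0.35 -0.46 -1.53] [ 0.081 -0.069 -0.059]
F_board_x 0.21 x 0.0600 [ 0.32  0.54 -2.44] [-0.062  0.023 -0.01 ]
```

View pics/s_last.png

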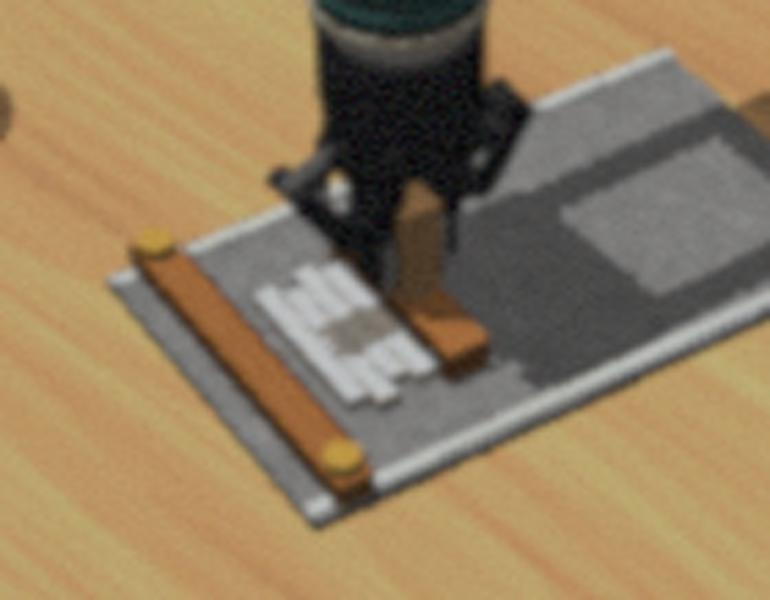

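The parallel row is about one rod width or a bit more short of the batten, near (350,400) against (320,470). I creep forward.

move_arm(
  moves=[
    [0,0.8,0,0,0,0],
    [0,1.6,0,0,0,0],
    [0,2.4,0,0,0,0],
    [0,3.2,0,0,0,0],
    [0,4,0,0,0,0],
    [0,4.8,0,0,0,0],
    [0,5.6,0,0,0,0],
    [0,6.4,0,0,0,0],
    [0,7,0,0,0,0],
  ],
)

```text
time: 12.45
tcp_pos: [0.6248, -0.0101, 0.061]
tcp_rot: [180.0, -0.0, 78.6]
ft_force: [-0.5, -0.2, -2.2]
grip_width: 0.0212
grip_force: 78.5
```

move_arm(
  moves=[
    [0,0.4,0,0,0,0],
    [0,0.8,0,0,0,0],
    [0,1.2,0,0,0,0],
    [0,1.6,0,0,0,0],
    [0,2,0,0,0,0],
  ],
)

```text
time: 12.95
tcp_pos: [0.6267, -0.0105, 0.061]
tcp_rot: [-180.0, -0.0, 78.6]
ft_force: [-1.0, 0.9, -2.4]
grip_width: 0.0211
grip_force: 78.5
```

```bash
python3 f.py
```

```text
F_board_x -1.16 x 0.0687 [-1.01  0.89 -2.41] [ 0.005  0.13  -0.006]
F_board_x -0.14 x 0.0688 [-0.34 -0.97 -2.13] [0.034 0.126 0.011]
F_board_x -0.14 x 0.0688 [-0.12  0.11 -1.92] [0.033 0.096 0.007]
F_board_x 0.13 x 0.0688 [ 0.14  0.03 -2.52] [-0.005  0.061 -0.01 ]
```

View pics/s_last.png

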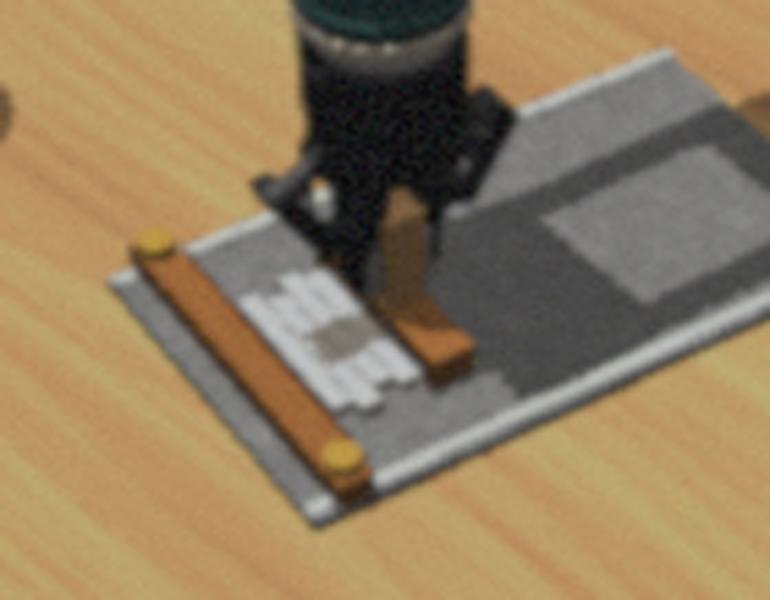

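The row is only a few mm short of the batten now. I feel for it in small steps.

move_arm(
  moves=[
    [0,0.3,0,0,0,0],
    [0,0.6,0,0,0,0],
    [0,0.9,0,0,0,0],
    [0,1.2,0,0,0,0],
    [0,1.2,0,0,0,0],
  ],
)

```text
time: 13.65
tcp_pos: [0.6278, -0.0107, 0.061]
tcp_rot: [-180.0, -0.0, 78.6]
ft_force: [-1.1, 0.2, -1.6]
grip_width: 0.021
grip_force: 78.5
```

move_arm(
  moves=[
    [0,0.3,0,0,0,0],
    [0,0.6,0,0,0,0],
    [0,0.9,0,0,0,0],
    [0,1,0,0,0,0],
    [0,1,0,0,0,0],
  ],
)

```text
time: 14.15
tcp_pos: [0.6289, -0.0109, 0.061]
tcp_rot: [180.0, -0.0, 78.6]
ft_force: [-1.8, -0.1, -2.5]
grip_width: 0.021
grip_force: 78.5
```

move_arm(
  moves=[
    [0,0.2,0,0,0,0],
    [0,0.4,0,0,0,0],
    [0,0.6,0,0,0,0],
    [0,0.6,0,0,0,0],
  ],
)

```text
time: 14.55
tcp_pos: [0.6295, -0.0111, 0.061]
tcp_rot: [180.0, -0.0, 78.6]
ft_force: [-0.7, 0.4, -2.0]
grip_width: 0.0213
grip_force: 78.5
```

move_arm(
  moves=[
    [0,0.2,0,0,0,0],
    [0,0.4,0,0,0,0],
    [0,0.6,0,0,0,0],
    [0,0.8,0,0,0,0],
    [0,0.8,0,0,0,0],
  ],
)

```text
time: 15.05
tcp_pos: [0.6303, -0.0112, 0.061]
tcp_rot: [180.0, -0.0, 78.6]
ft_force: [-1.2, 0.3, -2.2]
grip_width: 0.0208
grip_force: 78.5
```

move_arm(
  moves=[
    [0,0.2,0,0,0,0],
    [0,0.4,0,0,0,0],
    [0,0.6,0,0,0,0],
    [0,0.8,0,0,0,0],
    [0,0.8,0,0,0,0],
  ],
)

```text
time: 15.55
tcp_pos: [0.6306, -0.0113, 0.0609]
tcp_rot: [-180.0, -0.0, 78.6]
ft_force: [-1.8, 0.2, -1.3]
grip_width: 0.0212
grip_force: 78.4
```

move_arm(
  moves=[
    [0,0.2,0,0,0,0],
    [0,0.4,0,0,0,0],
    [0,0.4,0,0,0,0],
  ],
)

```text
time: 15.85
tcp_pos: [0.6308, -0.0113, 0.0609]
tcp_rot: [-179.9, -0.0, 78.6]
ft_force: [-3.5, 0.6, -1.6]
grip_width: 0.0209
grip_force: 78.5
```

move_arm(
  moves=[
    [0,0.2,0,0,0,0],
    [0,0.4,0,0,0,0],
    [0,0.6,0,0,0,0],
    [0,0.6,0,0,0,0],
  ],
)

```text
time: 16.25
tcp_pos: [0.6311, -0.0113, 0.0608]
tcp_rot: [-179.9, -0.0, 78.6]
ft_force: [-5.3, 1.2, -0.4]
grip_width: 0.021
grip_force: 78.7
```

move_arm(
  moves=[
    [0,0.2,0,0,0,0],
    [0,0.4,0,0,0,0],
    [0,0.6,0,0,0,0],
    [0,0.7,0,0,0,0],
    [0,0.7,0,0,0,0],
  ],
)

```text
time: 16.75
tcp_pos: [0.6312, -0.0114, 0.0607]
tcp_rot: [-179.8, 0.0, 78.6]
ft_force: [-6.0, 0.6, 2.0]
grip_width: 0.0209
grip_force: 78.8
```

```bash
python3 f.py
```

```text
F_board_x -5.97 x 0.0733 [-5.97  0.61  2.03] [0.258 1.175 0.014]
F_board_x -5.95 x 0.0734 [-5.88  0.9   1.89] [ 0.297  1.203 -0.071]
F_board_x -6.19 x 0.0734 [-6.11  1.02  1.97] [ 0.222  1.194 -0.037]
F_board_x -6.28 x 0.0734 [-6.05  1.79  1.18] [ 0.225  1.118 -0.047]
```

move_arm(
  moves=[
    [0,0.2,-0.2,0,0,0],
    [0,0.4,-0.4,0,0,0],
    [0,0.6,-0.5,0,0,0],
    [0,0.7,-0.5,0,0,0],
    [0,0.7,-0.5,0,0,0],
  ],
)

```text
time: 17.45
tcp_pos: [0.6315, -0.0114, 0.0608]
tcp_rot: [-179.8, 0.0, 78.6]
ft_force: [-6.0, 1.6, -1.1]
grip_width: 0.0212
grip_force: 78.6
```

```bash
python3 f.py
```

```text
F_board_x -6.22 x 0.0736 [-6.03  1.56 -1.13] [0.352 1.182 0.022]
F_board_x -6.07 x 0.0736 [-5.91  1.4  -0.9 ] [ 0.34   1.193 -0.091]
F_board_x -6.36 x 0.0736 [-6.32  0.86 -1.12] [0.22  1.186 0.018]
F_board_x -6.68 x 0.0736 [-6.53  1.39 -0.51] [ 0.276  1.19  -0.002]
```

View pics/s_last.png

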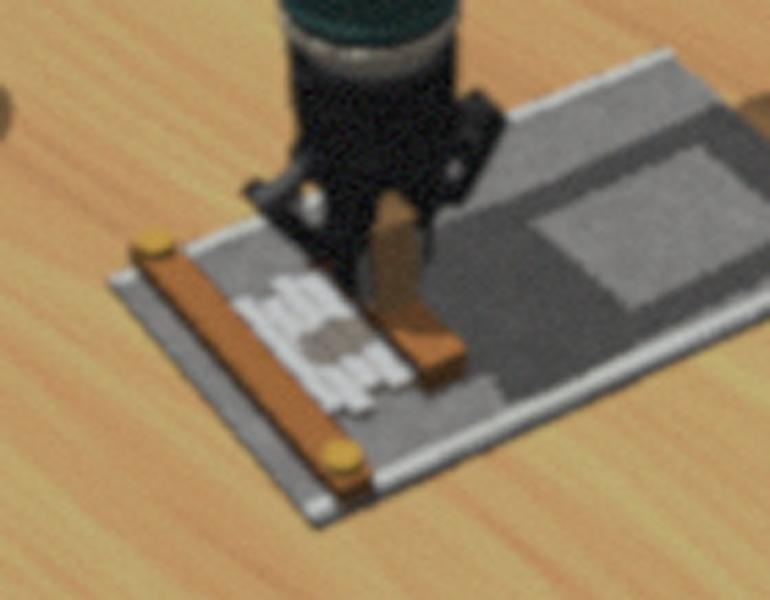

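The row is against the batten at about 6.3 N. I press a little more and hold.

move_arm(
  moves=[
    [0,0.3,-0.1,0,0,0],
    [0,0.6,-0.2,0,0,0],
    [0,0.9,-0.3,0,0,0],
    [0,0.9,-0.3,0,0,0],
    [0,0.9,-0.3,0,0,0],
  ],
)

```text
time: 18.15
tcp_pos: [0.6317, -0.0115, 0.0608]
tcp_rot: [-179.7, 0.0, 78.6]
ft_force: [-6.3, 2.2, -1.1]
grip_width: 0.0214
grip_force: 78.5
```

move_arm(
  moves=[
    [0,0.3,-0.1,0,0,0],
    [0,0.6,-0.2,0,0,0],
    [0,0.9,-0.3,0,0,0],
    [0,1.2,-0.3,0,0,0],
    [0,1.2,-0.3,0,0,0],
  ],
  grip_force=110,
)

```text
time: 18.65
tcp_pos: [0.632, -0.0116, 0.0608]
tcp_rot: [-179.6, 0.0, 78.6]
ft_force: [-8.3, 2.6, -1.4]
grip_width: 0.0212
grip_force: 107.7
```

move_arm(
  moves=[
    [0,0,0,0,0,0],
    [0,0,0,0,0,0],
    [0,0,0,0,0,0],
    [0,0,0,0,0,0],
    [0,0,0,0,0,0],
    [0,0,0,0,0,0],
  ],
)

```text
time: 19.25
tcp_pos: [0.632, -0.0116, 0.0608]
tcp_rot: [-179.6, 0.0, 78.6]
ft_force: [-9.3, 2.2, -2.3]
grip_width: 0.021
grip_force: 107.7
```

```bash
python3 f.py
```

```text
F_board_x -9.52 x 0.0741 [-9.26  2.25 -2.31] [ 0.413  1.613 -0.029]
F_board_x -8.41 x 0.0741 [-8.33  1.22 -0.79] [ 0.376  1.53  -0.044]
F_board_x -9.15 x 0.0741 [-8.78  2.75 -0.95] [ 0.451  1.577 -0.014]
F_board_x -7.92 x 0.0741 [-7.68  1.96 -1.51] [ 0.441  1.601 -0.051]
```

Pressed home at about 8.7 N for over 0.6 s. I back off slowly, then lift.

move_arm(
  moves=[
    [0,-0.6,0,0,0,0],
    [0,-1.2,0,0,0,0],
    [0,-1.8,0,0,0,0],
    [0,-2.4,0,0,0,0],
    [0,-3.2,0,0,0,0],
    [0,-4.2,0,0,0,0],
    [0,-5.5,0,0,0,0],
    [0,-8,0,0,0,0],
    [0,-12,0,0,0,0],
    [0,-17,0,0,0,0],
  ],
)

```text
time: 20.45
tcp_pos: [0.6199, -0.0091, 0.0628]
tcp_rot: [179.8, -0.0, 78.6]
ft_force: [0.5, 0.8, -1.8]
grip_width: 0.0206
grip_force: 108.0
```

move_arm(
  moves=[
    [0,-10,-2,0,0,0],
    [0,-20,-8,0,0,0],
    [0,-28,-20,0,0,0],
    [0,-32,-35,0,0,0],
    [0,-35,-50,0,0,0],
    [0,-35,-65,0,0,0],
    [0,-35,-75,0,0,0],
    [0,-35,-78,0,0,0],
    [0,-35,-78,0,0,0],
  ],
)

```text
time: 21.35
tcp_pos: [0.585, -0.0021, 0.141]
tcp_rot: [179.9, -0.0, 78.6]
ft_force: [0.1, 0.0, -1.9]
grip_width: 0.0204
grip_force: 108.0
```

```bash
python3 - <<'E'
from st import *
o,p,d,P,W=look("w5")
for k in("tcp_pos","tcp_rot","ft_force"):print(k,np.round(o[k],4))
T=P@np.linalg.inv(camera_params("wrist")["hand_eye"]);Q=(W-T[:3,3])@T[:3,:3]
q=Q[(d>0)&(Q[...,0]>.015)&(Q[...,0]<.07)&(abs(Q[...,1])<.05)&(Q[...,2]<.06)&(Q[...,2]>.015)]
print(rect(q),np.percentile(q[:,2],[5,50,95]))
A=np.c_[q[:,:2],np.ones(len(q))];m=(q[:,2]>.022)&(q[:,2]<.034);print("tilt",np.linalg.lstsq(A[m],q[m,2],rcond=None)[0])
t,td=grab_frame("scene");a=t[170:290,180:320]
t2,_=grab_frame("top");b=t2[130:250,230:370];cv2.imwrite("pics/st5.png",np.hstack([cv2.resize(x,(398,340),interpolation=cv2.INTER_CUBIC) for x in(a,b)]))
E
```

```text
tcp_pos [ 0.585  -0.0021  0.141 ]
tcp_rot [ 1.799064e+02 -1.190000e-02  7.859850e+01]
ft_force [ 0.0918  0.0103 -1.8912]
(array([35.6, -0.3]), array([41.2, 24.1]), -0.0) [0.02124368 0.02768104 0.02904352]
tilt [0.01892731 0.00166965 0.02699808]
```

View pics/st5.png

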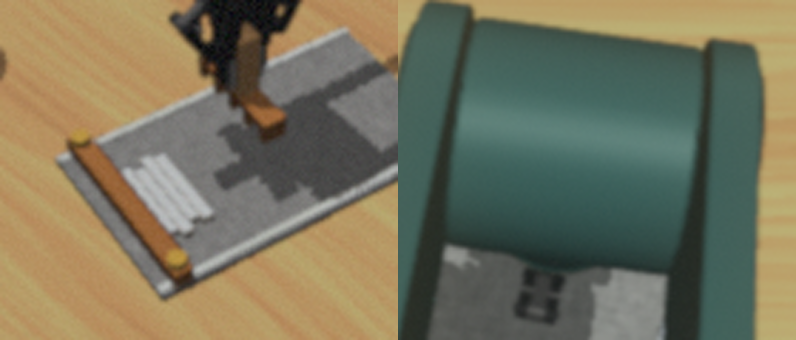

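The rods lie parallel and side by side against the batten, around (165,195) in the left half. I carry the rake to the bench on the board's right side.

move_arm(
  moves=[
    [-8,-3,0,0,0,0],
    [-28,-9,0,0,0,0],
    [-50,-17,0,0,0,0],
    [-74,-25,0,0,0,0],
    [-98,-33,0,0,0,0],
    [-122,-41,0,0,0,0],
    [-146,-50,0,0,0,0],
    [-168,-57,0,0,0,0],
    [-186,-63,0,0,0,0],
    [-194,-66,0,0,0,0],
  ],
)

```text
time: 22.5
tcp_pos: [0.4799, -0.1805, 0.1396]
tcp_rot: [-179.9, 0.0, 78.5]
ft_force: [-1.0, 1.0, -0.5]
grip_width: 0.0207
grip_force: 108.0
```

move_arm(
  moves=[
    [0,0,3,0,0,0],
    [0,0,15,0,0,0],
    [0,0,32,0,0,0],
    [0,0,50,0,0,0],
    [0,0,65,0,0,0],
    [0,0,76,0,0,0],
    [0,0,81,0,0,0],
    [0,0,83,0,0,0],
    [0,0,83,0,0,0],
    [0,0,83,0,0,0],
  ],
)

```text
time: 23.5
tcp_pos: [0.4818, -0.1793, 0.0576]
tcp_rot: [179.9, 0.0, 78.6]
ft_force: [-0.1, -0.5, -1.3]
grip_width: 0.0206
grip_force: 108.0
```

```bash
python3 - <<'E'
from st import *
o=arm.get_obs()
for k in("tcp_pos","tcp_rot","ft_force"):print(k,np.round(o[k],4))
im,d=grab_frame("top");np.save("top6.npy",d);W=cloud(d)
b=np.array([np.cos(np.radians(-11.4)),np.sin(np.radians(-11.4))]);
w=W[130:330,200:370].reshape(-1,3);r=w[:,:2]-[.5585,-.001];X=r@b;Y=r@[-b[1],b[0]]
for y in range(-50,65,10):
    m=(abs(Y-y/1000)<.005)&(X>.05)&(X<.16);
    print(y,[(int(x*1000),int(z*1000)) for x,z in sorted(zip(X[m],w[m,2]))][::2][:40] if y in(-30,0,30) else m.sum())
g=im.min(2);m=(g>140).astype(np.uint8);m[:, :245]=0;m[:,322:]=0;m[:155]=0;m[245:]=0
n,l,s,ce=cv2.connectedComponentsWithStats(m)
for i in range(1,n):
    if s[i,4]>100:
        v,u=np.where(l==i);print(s[i],rect(px2w(np.c_[u,v],.018)))
cv2.imwrite("pics/t6.png",cv2.resize(im[130:310,200:470],None,fx=2.9,fy=2.9,interpolation=cv2.INTER_CUBIC))
E
```

```text
tcp_pos [ 0.4818 -0.1793  0.0576]
tcp_rot [1.799413e+02 1.090000e-02 7.860160e+01]
ft_force [-0.1155 -0.4508 -1.3431]
-50 239
-40 233
-30 [(50, 6), (51, 7), (52, 8), (53, 8), (54, 5), (55, 7), (55, 8), (57, 6), (57, 6), (58, 7), (59, 8), (60, 9), (61, 4), (62, 7), (63, 7), (64, 9), (65, 8), (66, 9), (67, 5), (67, 11), (68, 8), (69, 7), (70, 6), (71, 5), (72, 6), (74, 4), (74, 10), (75, 5), (76, 5), (77, 5), (78, 4), (79, 5), (79, 7), (80, 7), (81, 8), (82, 6), (83, 9), (84, 18), (84, 8), (85, 17)]
-20 241
-10 238
0 [(50, 7), (51, 6), (52, 7), (53, 5), (54, 5), (55, 8), (55, 8), (57, 5), (58, 6), (59, 6), (59, 10), (61, 6), (61, 8), (62, 9), (63, 7), (64, 6), (65, 8), (66, 7), (66, 4), (67, 9), (69, 5), (70, 6), (70, 9), (72, 6), (73, 6), (74, 12), (74, 5), (75, 4), (76, 7), (77, 6), (78, 8), (79, 8), (80, 6), (81, 8), (82, 5), (82, 6), (83, 9), (84, 9), (84, 5), (85, 14)]
10 238
20 242
30 [(50, 6), (50, 8), (51, 10), (52, 5), (53, 6), (54, 7), (54, 8), (56, 5), (57, 8), (57, 10), (59, 7), (59, 9), (60, 4), (62, 8), (62, 5), (63, 5), (64, 8), (65, 8), (66, 6), (68, 4), (69, 4), (69, 6), (70, 8), (71, 7), (72, 7), (73, 7), (73, 9), (74, 11), (76, 7), (77, 5), (78, 6), (78, 9), (80, 5), (80, 8), (81, 6), (82, 9), (83, 8), (84, 7), (84, 15), (85, 16)]
40 237
50 237
60 237
[245 156  12  55 232] (array([648.4,  74.8]), array([117.3,  11. ]), -10.8)
[269 161  48  30 947] (array([665.9, -17.2]), array([101.9,  47.4]), 78.8)
```

View pics/t6.png

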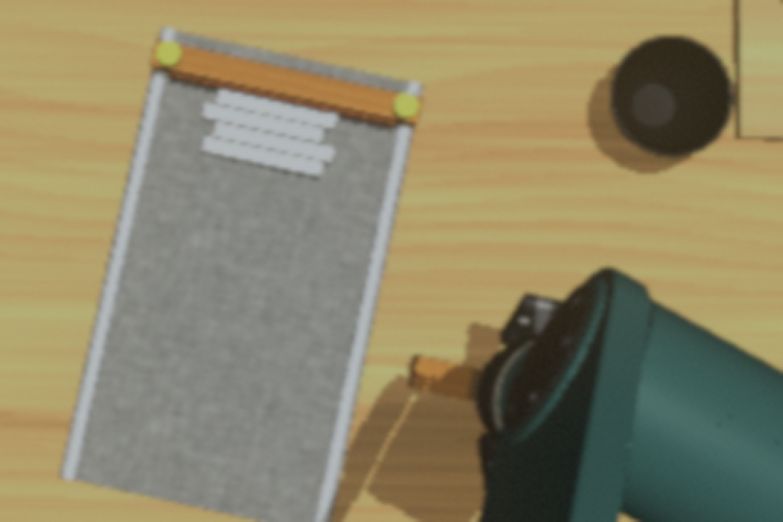

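The row measures 47.4 mm deep, so the rods are tight and parallel at the batten. The rake hangs just right of the board over clear bench. I lower it by feel.

move_arm(
  moves=[
    [0,0,1,0,0,0],
    [0,0,2,0,0,0],
    [0,0,3,0,0,0],
    [0,0,4,0,0,0],
    [0,0,4.5,0,0,0],
    [0,0,5,0,0,0],
    [0,0,5,0,0,0],
  ],
)

```text
time: 24.25
tcp_pos: [0.4813, -0.1791, 0.052]
tcp_rot: [-180.0, -0.0, 78.6]
ft_force: [-0.5, 0.3, -2.2]
grip_width: 0.0207
grip_force: 108.0
```

move_arm(
  moves=[
    [0,0,0.3,0,0,0],
    [0,0,0.6,0,0,0],
    [0,0,0.9,0,0,0],
    [0,0,1,0,0,0],
    [0,0,1,0,0,0],
  ],
)

```text
time: 24.75
tcp_pos: [0.4813, -0.1791, 0.0511]
tcp_rot: [-180.0, -0.0, 78.6]
ft_force: [0.4, -0.6, -1.8]
grip_width: 0.0209
grip_force: 108.0
```

move_arm(
  moves=[
    [0,0,0.3,0,0,0],
    [0,0,0.6,0,0,0],
    [0,0,0.9,0,0,0],
    [0,0,1,0,0,0],
    [0,0,1,0,0,0],
  ],
)

```text
time: 25.25
tcp_pos: [0.4814, -0.179, 0.0505]
tcp_rot: [180.0, -0.0, 78.6]
ft_force: [-1.0, 2.4, 5.1]
grip_width: 0.0206
grip_force: 108.7
```

move_arm(
  moves=[
    [0,0,0,0,0,0],
    [0,0,0,0,0,0],
    [0,0,0,0,0,0],
  ],
  grip_force=25,
)

```text
time: 25.55
tcp_pos: [0.4814, -0.179, 0.0505]
tcp_rot: [180.0, -0.0, 78.6]
ft_force: [-0.4, 2.2, 6.0]
grip_width: 0.0205
grip_force: 108.7
```

move_arm(
  moves=[
    [0,0,0,0,0,0],
    [0,0,0,0,0,0],
    [0,0,0,0,0,0],
    [0,0,0,0,0,0],
    [0,0,0,0,0,0],
    [0,0,0,0,0,0],
  ],
  claw=60,
)

```text
time: 26.15
tcp_pos: [0.4814, -0.1791, 0.0501]
tcp_rot: [-180.0, -0.0, 78.6]
ft_force: [0.5, -0.2, -0.0]
grip_width: 0.06
grip_force: 0.0
```

move_arm(
  moves=[
    [0,0,-3,0,0,0],
    [0,0,-12,0,0,0],
    [0,0,-25,0,0,0],
    [0,0,-45,0,0,0],
    [0,0,-70,0,0,0],
    [0,0,-100,0,0,0],
    [0,0,-130,0,0,0],
    [0,0,-155,0,0,0],
    [0,0,-170,0,0,0],
    [0,0,-175,0,0,0],
  ],
)

```text
time: 27.15
tcp_pos: [0.4823, -0.1796, 0.2277]
tcp_rot: [179.8, 0.1, 78.6]
ft_force: [0.6, -0.3, 0.4]
grip_width: 0.0597
grip_force: 0.0
```

```bash
python3 - <<'E'
from st import *
o,p,d,P,W=look("w7");print(o["time"],o["tcp_pos"].round(4),o["ft_force"].round(2),o["grip_width"])
w=W[d>0];w=w[(abs(w[:,0]-.481)<.09)&(abs(w[:,1]+.18)<.09)]
for lo,hi in((.015,.04),(.08,.1)):
    q=w[(w[:,2]>lo)&(w[:,2]<hi)];print(lo,len(q),rect(q),np.median(q[:,2]))
E
```

```text
27.15 [ 0.4823 -0.1796  0.2277] [ 0.62 -0.3   0.38] 0.05968645420098363
0.015 1167 (array([ 481.1, -177.8]), array([109.4,  23.8]), 78.7) 0.02266298894983748
0.08 770 (array([ 481. , -177.2]), array([29.6, 21.5]), 78.9) 0.08842512243776432
```

The rake stands upright, free of the gripper, with its bar top at 23 mm and handle top at 88 mm. The rods were checked after combing. I hand in.

move_arm(
  moves=[
    [0,0,0,0,0,0],
    [0,0,0,0,0,0],
    [0,0,0,0,0,0],
  ],
)

```text
time: 27.5
tcp_pos: [0.4807, -0.1788, 0.2241]
tcp_rot: [-179.9, -0.0, 78.6]
ft_force: [-0.3, -0.2, -0.4]
grip_width: 0.0598
grip_force: 0.0
```

```bash
python3 -c "
from bench import ticket
print(ticket.sign_off())"
```

```text
the job is handed in; nothing more can be done
None
```

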